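# Hold the end batten against the dough board for screwing

## Robot

A 6-joint arm with a two-finger parallel gripper is mounted at the origin on the work surface. World frame = base frame: x ahead of the robot, y to its left, z up, the work surface at z = 0. Lengths are in m, angles in rad, forces in N, time in s.
With the tool pointing down it reaches from about 0.425 to 0.95 m from the base axis. Payload 3.5 kg.
Tool frame: the origin (TCP) lies on the centre line of the jaws, within the pads' length; the fingertips stand 25 mm ahead of it and the grasp point (between the pads) lies 6 mm ahead of it; z points along the fingers, y is the direction in which the jaws open and shut (so a half turn about z gives the same grasp; the last joint's range is limited). The gripper opens to 85 mm and grips with 20 to 120 N. Pads are 22 mm wide; open, the fingers measure 114 mm over their backs; the gripper's body (76 mm by 85 mm) begins 54 mm behind the grasp point. The pads swing forward as they close: fully open they stand 13 mm farther back than shut.
Start: joints at [1.017, 0.286, 1.577, -0, 1.279, -0.15], TCP at [0.265, 0.621, 0.256] pointing down, gripper open.
Joint ranges: [-2.77, 2.77], [-0.9, 2.22], [0.21, 2.48], [-1.53, 4.67], [0.24, 2.81], [-2.84, 2.84]. Speed limits (rad/s): [2.79, 2.79, 3.14, 3.14, 3.14, 3.14].

## Interface

Orientations are given as a unit quaternion [w, x, y, z].
In Python, from cell import readout, vision, env, spotter gives the robot as it stands. The module is installed in compiled form; this text tells all that it offers.
- The arm moves only by the tool step_arm, never from a script. Its argument "rows" is a list of rows, each a list of 3 entries, a list of its own where there are three numbers: the shift along the world's x, y, z in mm, then the turn about the world's z in rad, then the finger opening in mm, from 0 to 85.4. In form: [[[dx, dy, dz], yaw, jaw], ...]. A call has 1 to 20 rows; each row shifts and turns the commanded pose from where the row before left it; what a row does not reach is not made up. A row lasts 1/12 s, in which the tool goes at most 41.7 mm and 7.16 degrees, less where a joint would pass 70% of its speed; a pose out of reach is approached as far as the arm can. A call with a gripper value outside its range is refused whole. The fingers move at their own pace and stop on an object; "grip_force" is the grip in N (left out, the last holds). Time passes only in rows, so rows that do not move let the fingers close. It gives the time, the measured TCP pose, the force and the opening at its end, in the units of the state.
- readout.observe(): the state, without advancing time (a new reading comes with each control period).
- vision.camera(name): name is "scene" or "side" or "wrist"; returns the picture (420x560x3 uint8, red, green, blue); there is no depth.
- vision.camera_params(name): a dict with "fovy" (degrees; the focal length in pixels is half the picture's height over the tangent of half this angle, whatever the lens; pixels are square), "cx", "cy" (the principal point, pixels), "origin" and "orientation" of the camera in the world. Camera axes: x right, y down, z forward; pixel columns grow to the right and rows downward; lengths in m; the calibration is good to about 2 mm. A picture is of the moment at which its call begins: read the wrist's pose just before it. camera_params takes no time and is no camera call; for the wrist camera it gives the pose at the moment of the call.
- env.hand_in(): hands the job in, once; it reports no verdict.
Trained networks look in the newest picture that a camera, given by its name, has taken for a name from the list of things; names that differ only in an ending like _2 or _b are one class to them, and where a whole thing is asked for, a point or a joint stands for the part that bears it (a point fixed in the world has none). Each returns a list of dicts, best first, with "conf" (0 to 1); they miss things now and then, are a little off and sometimes report something else, mostly with a low value. They report only what shows in the picture. A call takes as long as a camera call.
- spotter.boxes_of(camera, target): "extent" ([left, top, right, bottom] in pixels, round what is visible of it).
- spotter.silhouettes(camera, target): "region" (420x560 bool, what is visible of it) and "extent" ([left, top, right, bottom] in pixels, round what is visible of it).
- spotter.place_of(camera, target): "position" ([row, column] in pixels: a listed point, or the origin of a listed thing).
The state is a dict: "clock": time; "joint_pos": joint angles; "qvel": joint speeds; "tau": joint torques, N m; "position": TCP position; "orientation": TCP orientation; "wrist_force": force on the tool from outside, world axes, zero at the start; "moment": the same for the moment, N m; "opening": finger opening in m.
Only numpy, scipy, OpenCV 4.12 (cv2) and the standard library are available. Lean on these libraries where they do the work, as an engineer would, in place of code of your own. Each camera call takes 0.05 s, during which the arm holds its last target.

## Task

The dough board's loose end batten is to be screwed back on: set it square against the bare end of the board, screw holes facing outwards, both its ends even with the board's sides to about half a centimetre. Bring it up gently, without ramming the board, and press it home at its middle, between the two screw holes, with a steady push of about 10 newtons so that no gap is left. Finish while still holding it pressed like that for the helper with the screwdriver, and leave the bottle, chopstick cup and screwdriver where they are.

Things in the scene. Friction and masses are not known exactly. Their poses are not given: they have to be found in the camera images.
- board: Wooden dough board, 260 mm wide (y), 345 mm long (x), lying on an anti-slip mat: fixed, holds up to 40 N. Top 25 mm above the table. Origin: table level, middle of its bare end face. x points from that face into the board, y along it, z up. The face is upright and rigid, y -130 to 130 mm, z 3 to 25 mm, with pilot holes at y = +-98 mm. The far end still has its batten.
- batten: Loose rigid batten of the same wood, flat on the table: 45 mm deep (x), 260 long (y), 25 high (z), 0.2 kg, smooth oiled wood (friction about 0.3). Origin: centre of underside. Its -x face is the outer one, with 2 screw holes at y = +-98 mm; +x goes to the board. Starts 85 to 120 mm before the bare face, aside up to 70 mm, turned up to 0.35 rad. In place: axes along the board's, origin at board x = -22.5 mm, y = 0.
- batten_press (a point): Point on the batten to press at: middle of its outer (-x) face, 12.5 mm above its underside. In place it lies at x = -45 mm, y = 0 in the board's frame. The push is towards the board's +x.
- bottle: Bystander: closed drink bottle, 64 mm wide, 205 mm tall, standing on the table beside the board. Origin: centre of its underside, z up.
- chopsticks: Bystander: white cup 80 mm wide and 110 mm tall with chopsticks standing in it to 235 mm, beside the board. Origin: centre of its underside, z up.
- screwdriver: Bystander: the helper's screwdriver, 200 mm long, lying on top of the board 80 mm or more behind its bare face, less than 60 mm above the table. Origin: middle of its underside; its own x points along it to the tip.

How it is judged:
By the outcome, as a careful person would: the job done as asked, in the order asked, and still so for the second after the job is handed in, while the arm keeps its last pose, push and grip.
It also fails if it takes over 56 s, if anything falls off the work surface, if the arm or the gripper's body presses on something with over 40 N, if the wrist force passes 120 N, or if a joint passes its speed limit or range.

## Working session

There is one attempt and no reset: what is moved stays moved. The work goes in short steps, Python scripts to look and compute and a tool call to move; the robot and the scene stay as the last step left them, time stands still between calls to the robot, and variables do not carry over. Pictures are saved under pics/ and viewed, and the job is handed in when it is done.

Besides the shell and the picture viewer there is one more tool, called after "Call:" by a JSON object that holds its "fn" and its "kwargs". step_arm: Moves the arm, as the interface text tells. Its arguments: {"type":"object","properties":{"rows":{"type":"array"},"grip_force":{"type":"number"}},"required":["rows"]}

```bash
mkdir -p pics
cat > h.py <<'E'
import numpy as np, cv2
from cell import readout, vision, env, spotter
from scipy.spatial.transform import Rotation as R
def rot(q): return R.from_quat([q[1],q[2],q[3],q[0]]).as_matrix()
def unproj(p,u,v,z):
    f=210/np.tan(np.radians(p['fovy'])/2)
    d=rot(p['orientation'])@np.array([(u-p['cx'])/f,(v-p['cy'])/f,1]); o=np.array(p['origin'])
    return o+d*(z-o[2])/d[2]
def proj(p,X):
    f=210/np.tan(np.radians(p['fovy'])/2)
    c=rot(p['orientation']).T@(np.array(X)-np.array(p['origin']))
    return np.array([p['cx']+f*c[0]/c[2],p['cy']+f*c[1]/c[2]])
E
python3 - <<'E'
from h import *
s=readout.observe(); print({k:np.round(v,4) for k,v in s.items()})
for c in ['scene','side','wrist']:
    p=vision.camera_params(c); im=vision.camera(c); cv2.imwrite(f'pics/{c}0.png',im[:,:,::-1]); print(c,p)
    for t in ['board','batten']:
        for d in spotter.silhouettes(c,t)[:2]:
            print(t,round(d['conf'],2),d['extent']); np.save(f'{c}_{t}.npy',d['region']) 
            break
    print([ (round(d['conf'],2),d['position']) for d in spotter.place_of(c,'batten_press')[:2]])
    for t in ['bottle','chopsticks','screwdriver']:
        for d in spotter.place_of(c,t)[:1]: print(t,round(d['conf'],2),d['position'],unproj(p,d['position'][1],d['position'][0],0.025 if t=='screwdriver' else 0).round(3))
E
```

```text
{'clock': np.float64(0.0), 'joint_pos': array([ 1.017 ,  0.2872,  1.5782, -0.    ,  1.2786, -0.15  ]), 'qvel': array([-0.0004, -0.0001,  0.0003, -0.0008,  0.0006,  0.0007]), 'tau': array([-1.30000e-03, -4.05978e+01, -2.92625e+01, -2.00000e-04,
        5.80000e-03,  0.00000e+00]), 'position': array([0.2649, 0.6202, 0.2549]), 'orientation': array([-4.000e-04,  2.005e-01,  9.797e-01, -1.100e-03]), 'wrist_force': array([ 0.1699,  0.0983, -0.7296]), 'moment': array([ 0.0388, -0.0472,  0.023 ]), 'opening': np.float64(0.0853)}
scene {'fovy': 45.8090881933561, 'cx': 286.03585614952567, 'cy': 204.53378878341616, 'origin': array([ 1.04492473, -0.46712599,  0.91532174]), 'orientation': array([-0.30402414,  0.89241901,  0.31506451, -0.10905038])}
board 0.86 [213.7, 202.4, 419.0, 372.0]
batten 0.87 [147.2, 194.8, 239.6, 293.4]
[]
bottle 0.59 [346.8, 201.0] [ 0.687 -0.287  0.   ]
chopsticks 0.92 [179.3, 306.8] [0.589 0.173 0.   ]
screwdriver 0.59 [273.3, 296.6] [ 0.739 -0.059  0.025]
side {'fovy': 55.93586290258023, 'cx': 283.64937615730616, 'cy': 211.29561400812858, 'origin': array([ 0.33483875, -0.39445933,  0.59803715]), 'orientation': array([-0.34838206,  0.87943558, -0.30275565,  0.11645611])}
board 0.61 [244.1, 141.1, 443.9, 303.7]
batten 0.81 [215.0, 261.7, 347.0, 381.6]
[(0.96, [319.7, 262.9])]
bottle 0.6 [326.6, 415.0] [ 0.686 -0.285  0.   ]
chopsticks 0.9 [193.8, 214.4] [0.589 0.183 0.   ]
screwdriver 0.78 [215.7, 342.9] [ 0.745 -0.05   0.025]
wrist {'fovy': 65.8393790978465, 'cx': 281.41847335776976, 'cy': 205.84067091358082, 'origin': array([0.20210375, 0.64868292, 0.37193037]), 'orientation': array([0.11529964, 0.82621732, 0.5461727 , 0.07593619])}
[]
```

View pics/scene0.png

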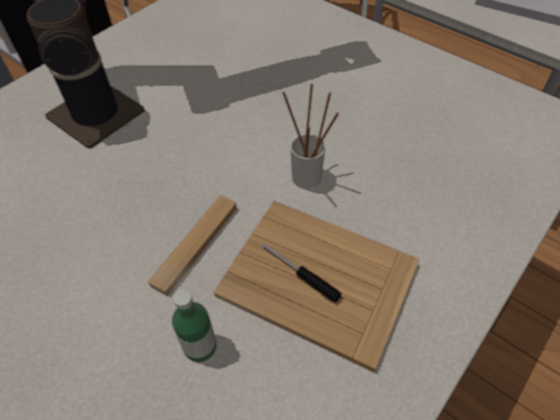

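View pics/side0.png

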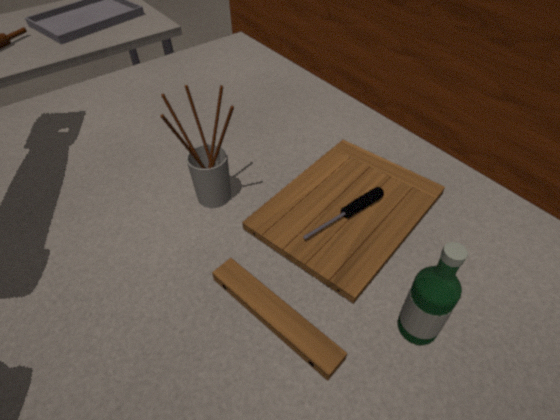

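View pics/wrist0.png

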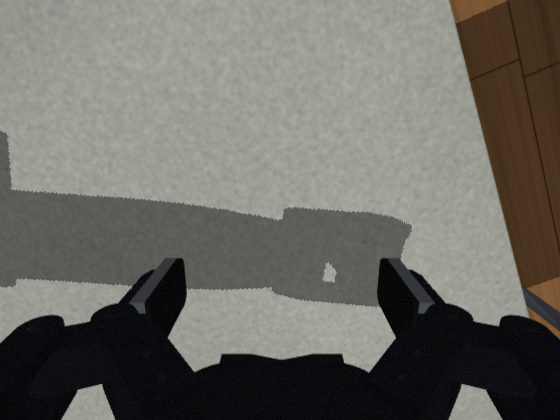

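The scene picture shows the batten from (152,285) to (235,200) and the bare end of the board from (219,290) to (275,207). In the side picture, the screw holes are on the batten's outer face, near (222,287) and (311,362). Next I'll fit both poses to the silhouettes.

```bash
cat > fit.py <<'E'
from h import *
from scipy.optimize import minimize
def hullmask(p,pts):
    q=np.array([proj(p,X) for X in pts],np.float32)
    h=cv2.convexHull((q*16).round().astype(np.int32))
    m=np.zeros((420*1,560),np.uint8); cv2.fillConvexPoly(m,h,255,cv2.LINE_AA,4); return m/255.
def boxpts(x,y,a,x0,x1,y0,y1,z0,z1):
    c,s=np.cos(a),np.sin(a)
    return [(x+c*i-s*j,y+s*i+c*j,k) for i in(x0,x1) for j in (y0,y1) for k in(z0,z1)]
DIM={'board':(0,.345,-.13,.13,.003,.025),'batten':(-.0225,.0225,-.13,.13,0,.025)}
def fit(t,x0,masks,ps):
    def cost(v):
        c=0
        for m,p in zip(masks,ps):
            r=hullmask(p,boxpts(*v,*DIM[t])); c+=1-np.minimum(r,m).sum()/np.maximum(r,m).sum()
        return c
    best=minimize(cost,x0,method='Nelder-Mead',options=dict(initial_simplex=np.array(x0)+np.array([[0,0,0],[.03,0,0],[0,.03,0],[0,0,.15]]),xatol=1e-5,fatol=1e-6))
    best=minimize(cost,best.x,method='Nelder-Mead',options=dict(initial_simplex=best.x+np.array([[0,0,0],[.005,0,0],[0,.005,0],[0,0,.02]]),xatol=1e-5,fatol=1e-6))
    return best.x,best.fun/len(masks)
def prep(m,hull=True):
    m=m.astype(np.uint8)
    if hull:
        cs,_=cv2.findContours(m,cv2.RETR_EXTERNAL,cv2.CHAIN_APPROX_NONE)
        c=max(cs,key=cv2.contourArea); o=np.zeros_like(m); cv2.fillConvexPoly(o,cv2.convexHull(c),1); m=o
    return m.astype(float)
E
python3 - <<'E'
from fit import *
ps={c:vision.camera_params(c) for c in('scene','side')}
# init
p=ps['scene']
for n,(u,v) in dict(bfL=(275,207),bfR=(219,290),btL=(235,205),btR=(155,285)).items(): print(n,unproj(p,u,v,.025).round(4))
a=unproj(p,275,207,.025);b=unproj(p,219,290,.025);e=a-b; ang=np.arctan2(e[1],e[0])-np.pi/2
bt=(unproj(p,232,205,.025)+unproj(p,157,285,.025))/2
f=unproj(p,232,205,.025)-unproj(p,157,285,.025)
for cams in (['scene'],['side'],['scene','side']):
    for t,x0 in (('board',[*((a+b)/2)[:2],ang]),('batten',[*bt[:2],np.arctan2(f[1],f[0])-np.pi/2])):
        r,c=fit(t,x0,[prep(np.load(f'{k}_{t}.npy')) for k in cams],[ps[k] for k in cams]); print(cams,t,r.round(4),round(c,4))
        if len(cams)==2:
            np.save(t+'_pose.npy',r)
            for k in cams:
                fn=f'pics/{k}_ov.png'
                im=cv2.imread(fn if t=='batten' else f'pics/{k}0.png')
                q=np.array([proj(ps[k],X) for X in boxpts(*r,*DIM[t])])
                for i in range(8):
                    for j in (1,2,4):
                        if not i&j: cv2.line(im,tuple((q[i]*16).astype(int)),tuple((q[i|j]*16).astype(int)),(255,0,255),1,cv2.LINE_AA,4)
                cv2.imwrite(fn,im)
E
python3 -c "
import cv2,numpy as np
a=cv2.imread('pics/scene_ov.png')[180:390,130:430];b=cv2.imread('pics/side_ov.png')[130:390,190:460]
cv2.imwrite('pics/ovA.png',cv2.resize(a,None,fx=2.6,fy=2.6,interpolation=2));cv2.imwrite('pics/ovB.png',cv2.resize(b,None,fx=2.2,fy=2.2,interpolation=2))"
```

```text
bfL [0.5954 0.045  0.025 ]
bfR [ 0.6417 -0.1858  0.025 ]
btL [ 0.5213 -0.0074  0.025 ]
btR [ 0.5335 -0.2586  0.025 ]
['scene'] board [ 0.6078 -0.0682  0.212 ] 0.0124
['scene'] batten [ 0.5159 -0.1299  0.1601] 0.0286
['side'] board [ 0.6072 -0.0666  0.2107] 0.0126
['side'] batten [ 0.5157 -0.1289  0.1567] 0.0294
['scene', 'side'] board [ 0.6073 -0.0672  0.2101] 0.0141
['scene', 'side'] batten [ 0.5158 -0.1294  0.1591] 0.0299
```

View pics/ovA.png

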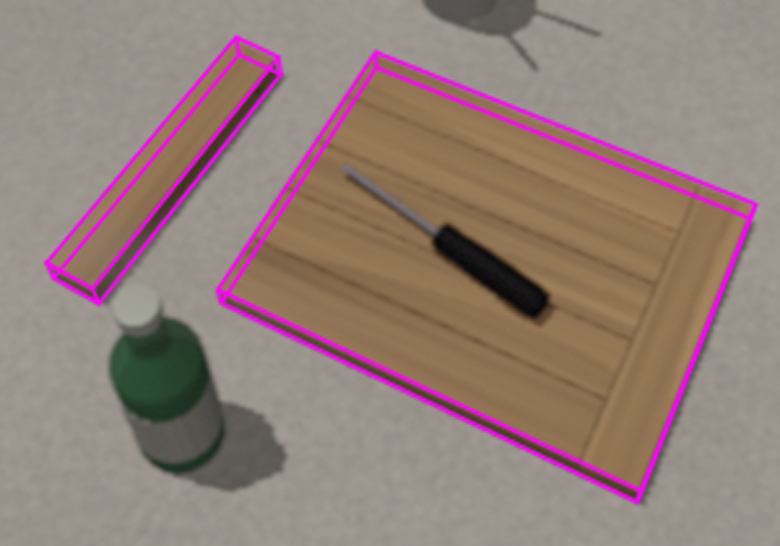

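View pics/ovB.png

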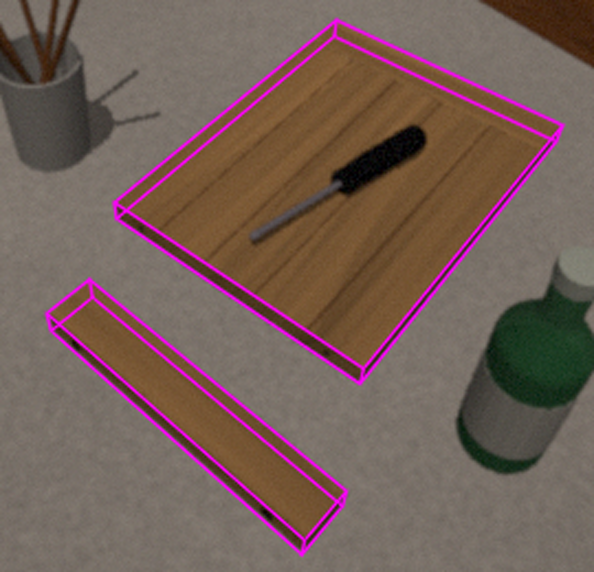

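The overlays match the edges to about a pixel. Board face middle is at (0.607, -0.067) with yaw 0.210; batten is at (0.516, -0.129) with yaw 0.159. My plan is to grip the batten across its depth, drag it square and in line to about 28 mm short of the board, let go, then push it home from behind.

Call:
{"fn": "step_arm", "kwargs": {"rows": [[[9,-26.75,3],-0.036,85],[[9,-26.75,3],-0.036,85],[[9,-26.75,3],-0.036,85],[[9,-26.75,3],-0.036,85],[[9,-26.75,3],-0.036,85],[[9,-26.75,3],-0.036,85],[[9,-26.75,3],-0.036,85],[[9,-26.75,3],-0.036,85],[[9,-26.75,3],-0.036,85],[[9,-26.75,3],-0.036,85],[[9,-26.75,0],-0.036,85],[[9,-26.75,0],-0.036,85],[[9,-26.75,0],-0.036,85],[[9,-26.75,0],-0.036,85]], "grip_force": 30}}

```text
clock: 2.22
position: [0.3914, 0.2449, 0.2866]
orientation: [0.0, 0.439, 0.898, 0.0]
wrist_force: [0.4, -0.2, -0.3]
opening: 0.0849
```

Call:
{"fn": "step_arm", "kwargs": {"rows": [[[9,-26.75,0],-0.036,85],[[9,-26.75,0],-0.036,85],[[9,-26.75,0],-0.036,85],[[9,-26.75,0],-0.036,85],[[9,-26.75,-5],-0.036,85],[[9,-26.75,-10],-0.036,85],[[9,-26.75,-10],-0.036,85],[[9,-26.75,-15],-0.036,85],[[9,-26.75,-15],-0.036,85],[[9,-26.75,-20],-0.036,85],[[9,-26.75,-20],-0.036,85],[[9,-26.75,-20],-0.036,85],[[9,-26.75,-20],-0.036,85],[[9,-26.75,-10],-0.036,85],[[0,0,0],0,85],[[0,0,0],0,85]]}}

```text
clock: 3.55
position: [0.517, -0.1293, 0.1406]
orientation: [-0.001, 0.65, 0.76, -0.0]
wrist_force: [0.4, 0.5, 0.4]
opening: 0.0847
```

Run:
```python
from h import *
s=readout.observe(); q=s['orientation'];M=rot(q)
print(s['clock'],s['position'],np.arctan2(*M[:2,1][::-1]),s['wrist_force'],s['joint_pos'])
p=vision.camera_params('wrist'); im=vision.camera('wrist'); cv2.imwrite('pics/wrist1.png',im[:,:,::-1])
d=spotter.silhouettes('wrist','batten'); print([(x['conf'],x['extent']) for x in d])
```

```text
3.55 [ 0.51699213 -0.12927822  0.14058719] 0.15687054295429712 [0.42366123 0.51667322 0.39896896] [-4.35605197e-01  1.03685578e-01  2.01550586e+00  2.29691316e-04
  1.02417715e+00 -5.92594521e-01]
[(0.8, [245.8, 18.3, 316.7, 352.7])]
```

View pics/wrist1.png

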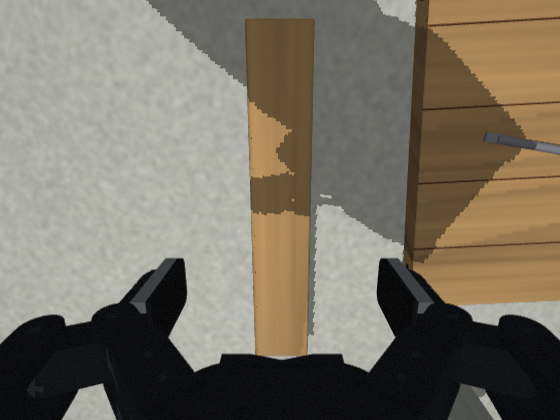

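The batten lies centred between the open jaws: it spans columns 246 to 317, and the jaws sit at about 160 and 400. The board's end edge is at the right, near column 415. Going down.

Call:
{"fn": "step_arm", "kwargs": {"rows": [[[0,0,-12],0,85],[[0,0,-15],0,85],[[0,0,-15],0,85],[[0,0,-15],0,85],[[0,0,-15],0,85],[[0,0,-15],0,80],[[0,0,-10],0,75],[[0,0,-8],0,70],[[0,0,-6],0,65],[[0,0,0],0,55],[[0,0,0],0,50]], "grip_force": 30}}

```text
clock: 4.57
position: [0.5174, -0.1282, 0.0305]
orientation: [0.0, 0.649, 0.761, 0.0]
wrist_force: [-0.1, -0.3, 0.1]
opening: 0.0504
```

Call:
{"fn": "step_arm", "kwargs": {"rows": [[[0,0,0],0,47],[[0,0,0],0,44],[[0,0,0],0,42],[[0,0,0],0,40],[[0,0,0],0,40],[[0,0,0],0,40]], "grip_force": 30}}

```text
clock: 5.07
position: [0.5178, -0.1285, 0.0312]
orientation: [0.001, 0.649, 0.761, 0.0]
wrist_force: [-1.3, 1.7, 5.1]
opening: 0.0443
```

Run:
```python
from h import *
s=readout.observe(); M=rot(s['orientation'])
print(s['clock'],s['position'],np.arctan2(*M[:2,1][::-1]),s['wrist_force'],s['opening'])
im=vision.camera('side'); cv2.imwrite('pics/side2.png',cv2.resize(im[130:400,150:470,::-1],None,fx=2.2,fy=2.2))
```

```text
5.0667 [ 0.51776522 -0.12851685  0.03118477] 0.1590298170857509 [-1.32245708  1.69173363  5.10433098] 0.0442884296695425
```

View pics/side2.png

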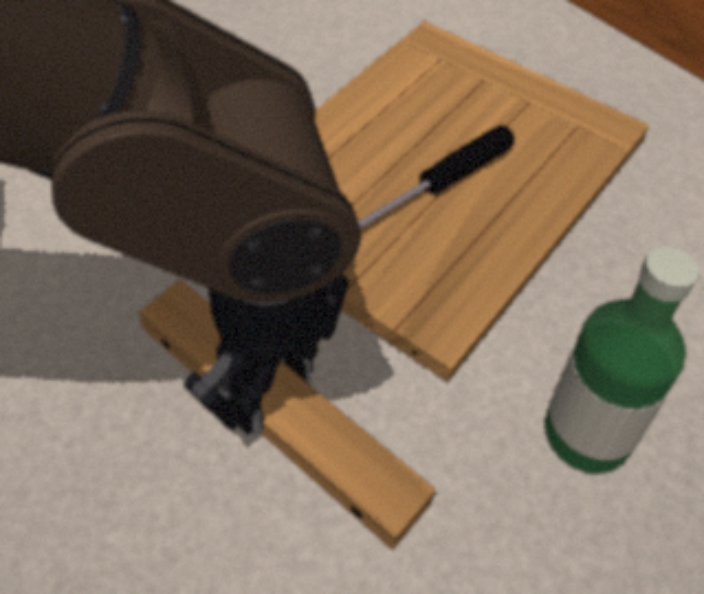

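Gripped: the opening reads 44 mm, matching the 45 mm batten. Dragging it into line, short of the board.

Call:
{"fn": "step_arm", "kwargs": {"rows": [[[0,0,1.5],0,40],[[2,2.5,0],0.003,40],[[3,4,0],0.004,40],[[3,4,0],0.004,40],[[3,4,0],0.004,40],[[3,4,0],0.004,40],[[3,4,0],0.004,40],[[3,4,0],0.004,40],[[3,4,0],0.004,40],[[3,4,0],0.004,40],[[3,4,0],0.004,40],[[3,4,0],0.004,40],[[3,4,0],0.004,40],[[3,4,0],0.004,40],[[0,0,0],0,40],[[0,0,0],0,40]]}}

```text
clock: 6.45
position: [0.5553, -0.0776, 0.0318]
orientation: [-0.0, 0.629, 0.778, -0.0]
wrist_force: [0.2, 0.3, -2.7]
opening: 0.0444
```

```bash
cat > meas.py <<'E'
from fit import *
import sys
s=readout.observe(); M=rot(s['orientation'])
print(s['clock'],s['position'].round(4),np.arctan2(*M[:2,1][::-1]).round(4),s['wrist_force'].round(2),s['opening'])
B=np.load('board_pose.npy'); c,si=np.cos(B[2]),np.sin(B[2])
def tob(x,y): d=np.array([x,y])-B[:2]; return np.array([c*d[0]+si*d[1],-si*d[0]+c*d[1]])
print('tcp in board mm',tob(*s['position'][:2])*1e3)
E
python3 meas.py
```

```text
6.45 [ 0.5553 -0.0776  0.0318] 0.2106 [ 0.16  0.27 -2.75] 0.044397065265926176
tcp in board mm [-53.0247917    0.74707796]
```

Call:
{"fn": "step_arm", "kwargs": {"rows": [[[0,0,-1],0,40],[[0,0,-0.5],0,42],[[0,0,0],0,46],[[0,0,0],0,50],[[0,0,0],0,54],[[0,0,0],0,56],[[0,0,0],0,56],[[0,0,4],0,56],[[0,0,8],0,56],[[0,0,15],0,56],[[0,0,20],0,56],[[0,0,20],0,56],[[-5,0,20],0,40],[[-15,-3,10],0,20],[[-20,-4,0],0,0],[[-20,-4,0],0,0],[[-15,-3,0],0,0],[[0,0,0],0,0],[[0,0,0],0,0]]}}

```text
clock: 8.03
position: [0.4803, -0.0919, 0.1281]
orientation: [0.001, 0.629, 0.777, 0.0]
wrist_force: [0.3, 0.3, 0.3]
opening: -0.0001
```

```bash
cat >> meas.py <<'E'
tag=sys.argv[1]; ms=[];ps=[]
g=np.load('batten_pose.npy') if len(sys.argv)<3 else np.array(eval(sys.argv[2]))
for k in ('scene','side','wrist'):
    p=vision.camera_params(k); im=vision.camera(k)[:,:,::-1].copy()
    d=spotter.silhouettes(k,'batten'); 
    print(k,[(round(x['conf'],2),np.round(x['extent'])) for x in d[:2]])
    if d and d[0]['conf']>.4 :
        m=d[0]['region'].astype(np.uint8); cs,_=cv2.findContours(m,cv2.RETR_EXTERNAL,cv2.CHAIN_APPROX_NONE); cv2.drawContours(im,cs,-1,(255,0,255),1)
        if k in ('scene','side'):
            r,cc=fit('batten',g,[prep(m)],[p]); print(k,r.round(4),round(cc,3),'board frame',(tob(*r[:2])*1e3).round(1),'dyaw',(r[2]-B[2]).round(4))
    cv2.imwrite(f'pics/{k}_{tag}.png',im)
E
python3 meas.py 3 "[.5553,-.0776,.21]"
```

```text
8.0333 [ 0.4803 -0.0919  0.1281] 0.2092 [0.3  0.3  0.32] -0.00012429926690608024
tcp in board mm [-129.42381906    2.32751885]
scene [(0.67, array([182., 190., 264., 290.]))]
scene [ 0.5555 -0.0781  0.2106] 0.044 board frame [-52.9   0.1] dyaw 0.0004
side [(0.87, array([246., 254., 345., 337.])), (0.23, array([397., 242., 470., 345.]))]
side [ 0.5561 -0.0788  0.1986] 0.262 board frame [-52.6  -0.6] dyaw -0.0116
wrist [(0.9, array([344.,  15., 440., 362.])), (0.19, array([528., 209., 559., 225.]))]
```

View pics/scene_3.png

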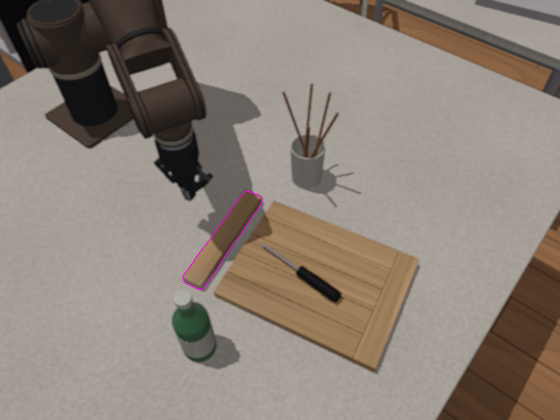

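View pics/wrist_3.png

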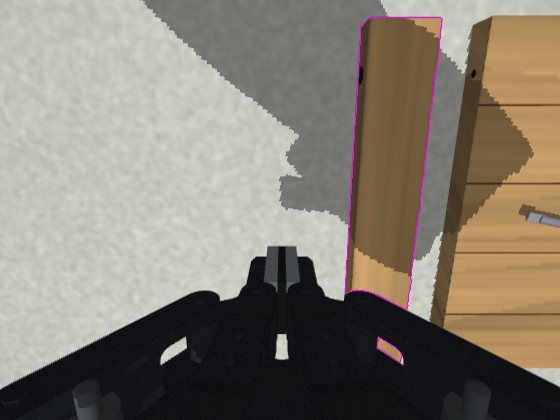

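In the scene picture the batten (184–263, 190–290) is parallel to the bare end. The fit puts it at board x = -52.9 mm, y = 0.1 mm with yaw error near 0. The wrist picture agrees: the upper ends of batten and board line up at rows 17 and 16, and the screw hole is on the outer side at (361,75). Now I'll turn the closed fingers so their clean side faces the batten, and come down behind its middle.

Call:
{"fn": "step_arm", "kwargs": {"rows": [[[1,0,0],-0.098,0],[[1,0,0],-0.098,0],[[1,0,0],-0.098,0],[[1,0,0],-0.098,0],[[1,0,0],-0.098,0],[[1,0,0],-0.098,0],[[1,0,0],-0.098,0],[[1,0,0],-0.098,0],[[1,0,0],-0.098,0],[[1,0,0],-0.098,0],[[1,0,0],-0.098,0],[[1,0,0],-0.098,0],[[1,0,0],-0.098,0],[[1,0,0],-0.098,0],[[0,0.7,0],-0.098,0],[[0,0,0],-0.1,0]]}}

```text
clock: 9.67
position: [0.4946, -0.0909, 0.1272]
orientation: [-0.0, 0.995, 0.103, -0.0]
wrist_force: [-0.1, 0.4, 0.2]
opening: -0.0
```

Call:
{"fn": "step_arm", "kwargs": {"rows": [[[0,0,-10],0,0],[[0,0,-15],0,0],[[0,0,-15],0,0],[[0,0,-15],0,0],[[0,0,-15],0,0],[[0,0,-12],0,0],[[0,0,-8],0,0],[[0,0,-5],0,0],[[0,0,-2],0,0],[[0,0,0],0,0],[[0,0,0],0,0]]}}

```text
clock: 10.58
position: [0.4947, -0.0913, 0.0308]
orientation: [0.0, 0.994, 0.105, 0.0]
wrist_force: [-0.3, 0.0, 0.3]
opening: 0.0
```

```bash
python3 meas.py 4 "[.5555,-.0781,.21]"
```

```text
10.5833 [ 0.4947 -0.0913  0.0308] -1.3597 [-0.34  0.    0.34] 4.7446441109033367e-05
tcp in board mm [-1.15174544e+02 -1.17408966e-02]
scene [(0.64, array([184., 191., 262., 290.]))]
scene [ 0.5559 -0.0786  0.216 ] 0.074 board frame [-52.7  -0.4] dyaw 0.0059
side [(0.71, array([267., 263., 344., 338.]))]
side [ 0.56   -0.076   0.1536] 0.44 board frame [-48.1   1.3] dyaw -0.0566
wrist [(0.85, array([  0.,  66., 558., 189.]))]
```

View pics/side_4.png

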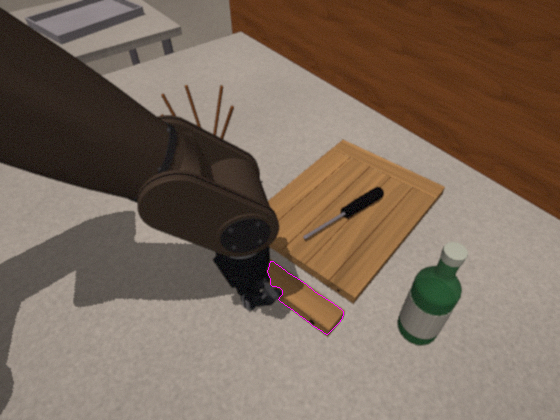

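View pics/wrist_4.png

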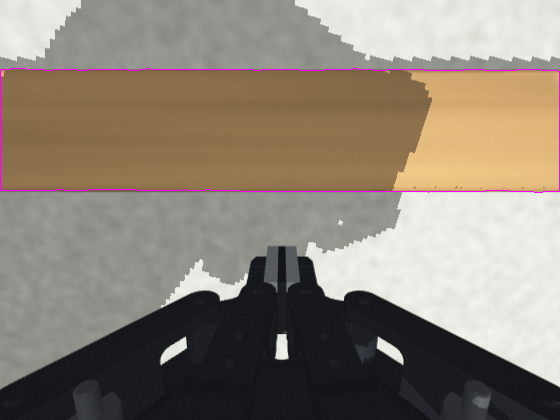

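The side picture shows the fingers behind the batten's middle. In the wrist picture its edges are level (rows 70 and 190), so it is square to the push. Closing in slowly.

Call:
{"fn": "step_arm", "kwargs": {"rows": [[[2.93,0.63,0],0,0],[[2.93,0.63,0],0,0],[[2.93,0.63,0],0,0],[[2.93,0.63,0],0,0],[[2.93,0.63,0],0,0],[[2.93,0.63,0],0,0],[[1.96,0.42,0],0,0],[[0.98,0.21,0],0,0],[[0.98,0.21,0],0,0],[[0.98,0.21,0],0,0],[[0.98,0.21,0],0,0],[[0.98,0.21,0],0,0],[[0.98,0.21,0],0,0],[[0.98,0.21,0],0,0],[[0.98,0.21,0],0,0],[[0.98,0.21,0],0,0],[[0.98,0.21,0],0,0],[[0.98,0.21,0],0,0],[[0.98,0.21,0],0,0]]}}

```text
clock: 12.47
position: [0.5253, -0.0843, 0.0302]
orientation: [-0.0, 0.994, 0.105, -0.0]
wrist_force: [-0.6, 0.0, 0.4]
opening: 0.0001
```

Call:
{"fn": "step_arm", "kwargs": {"rows": [[[1.37,0.29,0],0,0],[[1.37,0.29,0],0,0],[[1.37,0.29,0],0,0],[[1.37,0.29,0],0,0],[[1.37,0.29,0],0,0],[[1.37,0.29,0],0,0],[[1.37,0.29,0],0,0],[[1.37,0.29,0],0,0],[[1.37,0.29,0],0,0],[[1.37,0.29,0],0,0],[[0,0,0],0,0]]}}

```text
clock: 13.38
position: [0.5396, -0.0815, 0.0304]
orientation: [0.0, 0.994, 0.105, 0.0]
wrist_force: [0.1, 0.2, 0.3]
opening: 0.0003
```

```bash
python3 meas.py 5 "[.575,-.072,.21]"
```

```text
13.3833 [ 0.5396 -0.0815  0.0304] -1.36 [0.13 0.22 0.25] 0.0002951363408093457
tcp in board mm [-69.22056148   0.19641163]
scene [(0.88, array([190., 193., 270., 293.]))]
scene [ 0.5724 -0.0751  0.2172] 0.073 board frame [-35.8  -0.4] dyaw 0.0071
side [(0.9, array([222., 232., 352., 330.]))]
side [ 0.5744 -0.0743  0.1876] 0.539 board frame [-33.6  -0.1] dyaw -0.0226
wrist [(0.82, array([  0., 145., 557., 258.]))]
```

View pics/wrist_5.png

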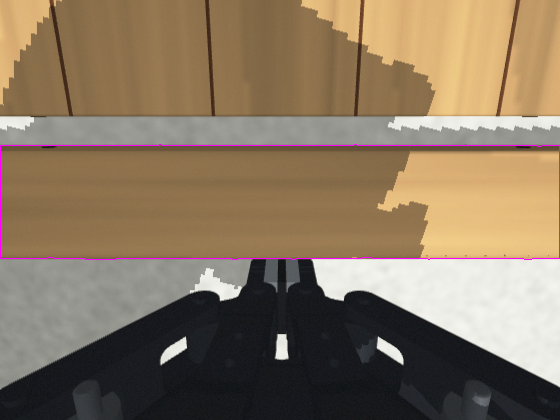

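View pics/scene_5.png

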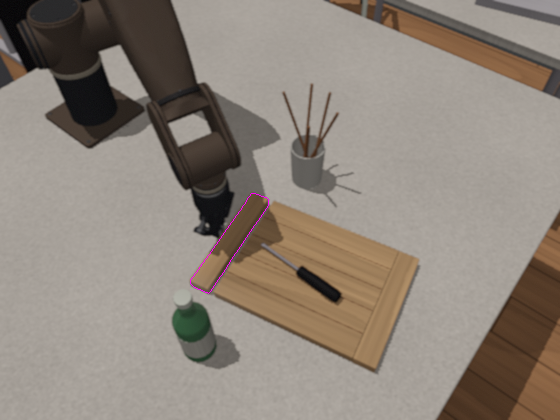

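Batten is still square, with the gap (rows 117–145) even across the picture at about 12 mm. Both ends line up with the board's sides in the scene picture. Creeping on.

Call:
{"fn": "step_arm", "kwargs": {"rows": [[[0.98,0.21,0],0,0],[[0.98,0.21,0],0,0],[[0.98,0.21,0],0,0],[[0.98,0.21,0],0,0],[[0.98,0.21,0],0,0],[[0.98,0.21,0],0,0],[[0.98,0.21,0],0,0],[[0.49,0.1,0],0,0],[[0.49,0.1,0],0,0],[[0.49,0.1,0],0,0],[[0.49,0.1,0],0,0],[[0,0,0],0,0]]}}

```text
clock: 14.68
position: [0.5481, -0.0796, 0.0303]
orientation: [-0.0, 0.994, 0.105, 0.0]
wrist_force: [-0.4, 0.3, -0.3]
opening: 0.0002
```

```bash
python3 meas.py 6 "[.58,-.072,.21]"
```

```text
14.6833 [ 0.5481 -0.0796  0.0303] -1.3601 [-0.43  0.26 -0.34] 0.00020817348964211228
tcp in board mm [-60.47606564   0.27640304]
scene [(0.88, array([192., 195., 272., 294.])), (0.66, array([260., 245., 345., 301.]))]
scene [ 0.5793 -0.0745  0.2272] 0.097 board frame [-28.9  -1.2] dyaw 0.017
side [(0.72, array([225., 226., 353., 323.]))]
side [ 0.582  -0.0725  0.2008] 0.542 board frame [-25.9   0.1] dyaw -0.0094
wrist [(0.94, array([  0., 146., 560., 257.]))]
```

View pics/wrist_6.png

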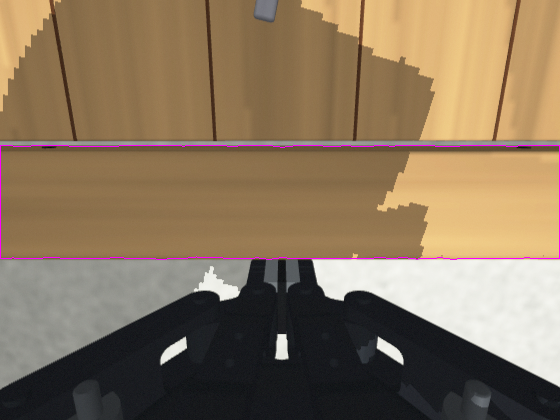

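A thin, even gap remains (rows 141–146, about 2–3 mm). Going slower now.

Call:
{"fn": "step_arm", "kwargs": {"rows": [[[0.25,0.05,0],0,0],[[0.25,0.05,0],0,0],[[0.25,0.05,0],0,0],[[0.25,0.05,0],0,0],[[0.25,0.05,0],0,0],[[0.25,0.05,0],0,0],[[0,0,0],0,0]]}}

```text
clock: 15.57
position: [0.5495, -0.0793, 0.0303]
orientation: [-0.0, 0.994, 0.105, 0.0]
wrist_force: [-0.9, -0.2, 0.4]
opening: -0.0
```

Call:
{"fn": "step_arm", "kwargs": {"rows": [[[0.2,0.04,0],0,0],[[0.2,0.04,0],0,0],[[0.2,0.04,0],0,0],[[0,0,0],0,0]]}}

```text
clock: 15.9
position: [0.5501, -0.0792, 0.0303]
orientation: [0.0, 0.994, 0.105, 0.0]
wrist_force: [-1.0, -0.4, 0.3]
opening: -0.0002
```

Call:
{"fn": "step_arm", "kwargs": {"rows": [[[0.2,0.04,0],0,0],[[0.2,0.04,0],0,0],[[0.2,0.04,0],0,0],[[0,0,0],0,0]]}}

```text
clock: 16.23
position: [0.5507, -0.079, 0.0303]
orientation: [-0.0, 0.994, 0.105, 0.0]
wrist_force: [-1.8, 0.1, 0.1]
opening: -0.0001
```

Call:
{"fn": "step_arm", "kwargs": {"rows": [[[0.2,0.04,0],0,0],[[0.2,0.04,0],0,0],[[0,0,0],0,0]]}}

```text
clock: 16.48
position: [0.5511, -0.079, 0.0303]
orientation: [-0.0, 0.994, 0.105, 0.0]
wrist_force: [-1.5, 0.0, 0.2]
opening: -0.0
```

Call:
{"fn": "step_arm", "kwargs": {"rows": [[[0.2,0.04,0],0,0],[[0.2,0.04,0],0,0],[[0,0,0],0,0]]}}

```text
clock: 16.73
position: [0.5515, -0.0789, 0.0303]
orientation: [-0.0, 0.994, 0.105, 0.0]
wrist_force: [-0.3, -0.4, 0.5]
opening: 0.0002
```

Call:
{"fn": "step_arm", "kwargs": {"rows": [[[0.2,0.04,0],0,0],[[0.2,0.04,0],0,0],[[0,0,0],0,0]]}}

```text
clock: 16.98
position: [0.5518, -0.0788, 0.0303]
orientation: [-0.0, 0.994, 0.105, -0.0]
wrist_force: [-2.3, 0.5, 0.1]
opening: -0.0003
```

Call:
{"fn": "step_arm", "kwargs": {"rows": [[[0.2,0.04,0],0,0],[[0,0,0],0,0]]}}

```text
clock: 17.15
position: [0.5518, -0.0788, 0.0303]
orientation: [-0.0, 0.994, 0.105, -0.0]
wrist_force: [-2.0, -1.6, 1.8]
opening: 0.0001
```

Call:
{"fn": "step_arm", "kwargs": {"rows": [[[0.2,0.04,0],0,0],[[0,0,0],0,0]]}}

```text
clock: 17.32
position: [0.5518, -0.0788, 0.0302]
orientation: [-0.0, 0.994, 0.105, -0.001]
wrist_force: [-3.3, -0.9, 2.5]
opening: 0.0002
```

Position has stalled and the force is building, so the batten is on the board. Next I'll bring the push up.

Call:
{"fn": "step_arm", "kwargs": {"rows": [[[0.3,0.06,0],0,0],[[0,0,0],0,0],[[0,0,0],0,0]]}}

```text
clock: 17.57
position: [0.5518, -0.0788, 0.0301]
orientation: [-0.0, 0.994, 0.105, -0.001]
wrist_force: [-4.3, -2.0, 1.8]
opening: 0.0002
```

Call:
{"fn": "step_arm", "kwargs": {"rows": [[[0.3,0.06,0],0,0],[[0,0,0],0,0],[[0,0,0],0,0]]}}

```text
clock: 17.82
position: [0.5519, -0.0787, 0.03]
orientation: [-0.0, 0.994, 0.105, -0.001]
wrist_force: [-5.6, -2.1, 3.0]
opening: 0.0
```

```bash
python3 meas.py 7 "[.585,-.072,.21]"
python3 - <<'E'
from h import *
for i in range(6):
    vision.camera('side'); s=readout.observe(); print(s['wrist_force'].round(2),round(float(s['wrist_force'][:2]@[.978,.2086]),2),s['moment'].round(2))
E
```

```text
17.8167 [ 0.5519 -0.0787  0.03  ] -1.3596 [-5.6  -2.06  2.98] 2.3453050011942677e-05
tcp in board mm [-56.65794643   0.3241135 ]
scene [(0.75, array([197., 197., 272., 296.]))]
scene [ 0.5805 -0.0736  0.2334] 0.14 board frame [-27.6  -0.6] dyaw 0.0233
side [(0.57, array([226., 226., 355., 323.]))]
side [ 0.5862 -0.0725  0.1913] 0.536 board frame [-21.8  -0.7] dyaw -0.0189
wrist [(0.64, array([  0., 149., 559., 258.]))]
[-5.61 -1.09  2.85] -5.71 [-0.25  0.83 -0.01]
[-5.66 -2.09  2.5 ] -5.98 [-0.34  0.9   0.02]
[-4.78 -2.05  2.14] -5.1 [-0.35  0.85  0.  ]
[-4.74 -2.17  2.84] -5.09 [-0.29  0.88  0.  ]
[-4.76 -2.18  2.18] -5.11 [-0.32  0.8   0.  ]
[-5.48 -1.16  2.44] -5.6 [-0.24  0.84 -0.  ]
```

View pics/wrist_7.png

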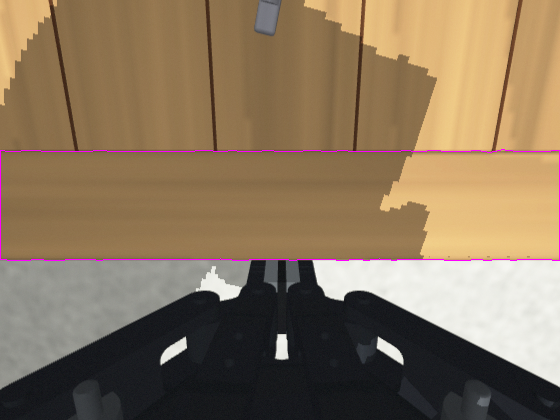

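View pics/scene_7.png

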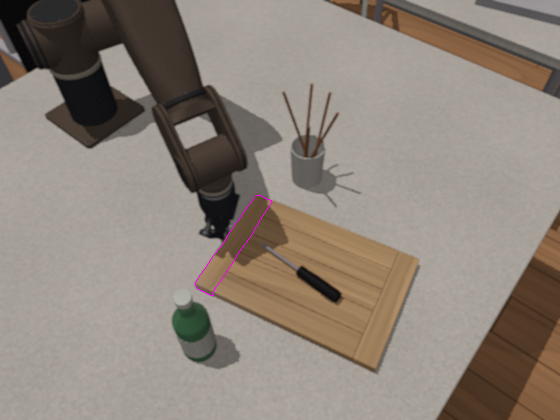

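The gap has closed: batten and board meet along row 151 with nothing showing between, and the ends are flush in the scene picture. The push is about 5.4 N at roughly 4 N/mm, so it needs another 1.1 mm of command.

Call:
{"fn": "step_arm", "kwargs": {"rows": [[[0.2,0.04,0.1],0,0],[[0.2,0.04,0.1],0,0],[[0.2,0.04,0.1],0,0],[[0.2,0.04,0.1],0,0],[[0.2,0.04,0.1],0,0],[[0,0,0],0,0],[[0,0,0],0,0],[[0,0,0],0,0]]}}

```text
clock: 19.08
position: [0.5519, -0.0787, 0.0301]
orientation: [-0.0, 0.994, 0.106, -0.003]
wrist_force: [-7.8, -3.6, 3.1]
opening: 0.0002
```

```bash
cat > f.py <<'E'
from h import *
F=[]
for i in range(10):
    vision.camera('side'); s=readout.observe(); F.append(s['wrist_force'])
F=np.array(F);print(s['clock'],s['position'],F.mean(0).round(2),(F[:,:2]@[.978,.2086]).round(1),(F[:,:2]@[.978,.2086]).mean(),(F[:,:2]@[-.2086,.978]).mean())
E
python3 f.py
```

```text
19.5833 [ 0.55187682 -0.07868687  0.0300598 ] [-7.23 -3.23  2.58] [-7.5 -7.5 -7.6 -7.8 -8.4 -8.  -7.6 -7.4 -8.  -7.6] -7.741956512164495 -1.6470779184225735
```

Call:
{"fn": "step_arm", "kwargs": {"rows": [[[0.2,-0.05,0.1],0,0],[[0.2,-0.05,0.1],0,0],[[0.15,-0.05,0.1],0,0],[[0,0,0],0,0],[[0,0,0],0,0],[[0,0,0],0,0]]}}

```text
clock: 20.08
position: [0.5519, -0.0787, 0.0301]
orientation: [-0.0, 0.994, 0.106, -0.003]
wrist_force: [-8.3, -3.6, 1.9]
opening: -0.0002
```

```bash
python3 f.py
```

```text
20.5833 [ 0.55189355 -0.07868118  0.03006601] [-7.98 -3.04  2.67] [-8.3 -8.3 -9.2 -8.8 -8.1 -9.  -7.9 -8.4 -8.  -8.5] -8.43706332078083 -1.3085582114967338
```

Call:
{"fn": "step_arm", "kwargs": {"rows": [[[0.2,-0.03,0.1],0,0],[[0.2,-0.03,0.1],0,0],[[0.2,-0.03,0.1],0,0],[[0.15,-0.03,0],0,0],[[0,0,0],0,0],[[0,0,0],0,0],[[0,0,0],0,0]]}}

```text
clock: 21.17
position: [0.552, -0.0787, 0.0301]
orientation: [-0.001, 0.994, 0.106, -0.004]
wrist_force: [-9.1, -4.4, 2.7]
opening: 0.0002
```

```bash
python3 f.py
```

```text
21.6667 [ 0.55193409 -0.0787126   0.03008524] [-9.36 -3.4   3.11] [-10.1 -10.5  -9.5 -10.3 -10.3  -9.9  -9.   -9.9  -9.4  -9.7] -9.867556265178528 -1.3760200100463733
```

The push is now about 9.9 N. As a last check, I'll compare the batten with the in-place model and see whether the bystanders have moved.

Run:
```python
from fit import *
B=np.load('board_pose.npy');out=[]
for k,(a,b,c,d) in dict(scene=(175,310,170,300),side=(190,340,200,380)).items():
    p=vision.camera_params(k); im=vision.camera(k)[:,:,::-1].copy()
    old=cv2.imread(f'pics/{k}0.png')
    for t in ['bottle','chopsticks','screwdriver']:
        e=spotter.boxes_of(k,t); print(k,t,e[0]['extent'] if e else None)
    im=cv2.resize(im,None,fx=4,fy=4,interpolation=cv2.INTER_CUBIC)
    q=np.array([proj(p,X) for X in boxpts(*B,-.045,0,-.13,.13,0,.025)])
    for i in range(8):
        for j in (1,2,4):
            if not i&j: cv2.line(im,tuple(((q[i]+.5)*64).astype(int)),tuple(((q[i|j]+.5)*64).astype(int)),(255,0,255),1,cv2.LINE_AA,4)
    cv2.imwrite(f'pics/{k}_fin.png',im[a*4:b*4,c*4:d*4])
s=readout.observe();print(s['clock'],s['wrist_force'])
```

```text
scene bottle [171.3, 287.8, 214.8, 360.5]
scene chopsticks [287.7, 86.9, 337.8, 190.6]
scene screwdriver [261.4, 241.2, 343.0, 303.7]
side bottle [399.2, 242.7, 468.1, 347.8]
side chopsticks None
side screwdriver [304.4, 188.6, 380.8, 235.4]
22.0667 [-9.70846329 -3.02433673  3.49160074]
```

View pics/scene_fin.png

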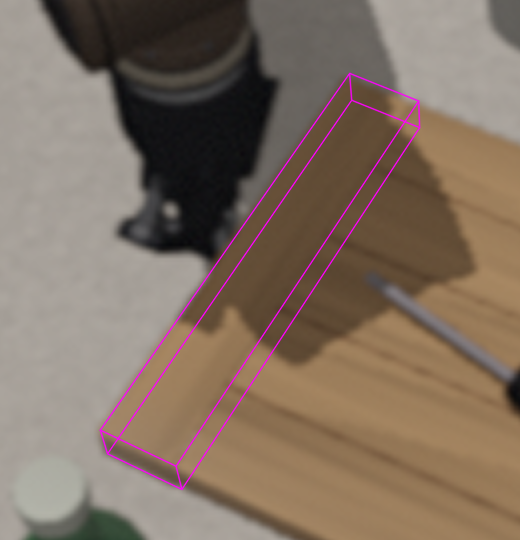

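View pics/side_fin.png

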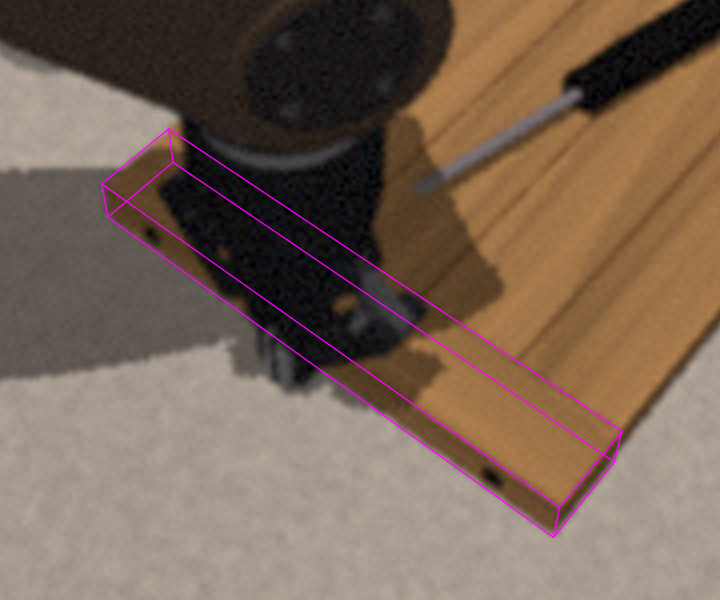

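The batten matches the in-place outline in both pictures. Its right end is flush with the board's side, the holes face outwards, and the fingers are at the middle between them. The screwdriver, bottle and cup appear unmoved. Handing in.

```bash
python3 -c "
from h import *
s=readout.observe();print(s['clock'],s['wrist_force']);print(env.hand_in())"
```

```text
22.0667 [-9.70846329 -3.02433673  3.49160074]
the job is handed in; nothing more can be done
None
```

The batten is in place on the bare end of the board, and the job is handed in with the arm still pressing it there. I gripped it, set it square and in line, and let go about 30 mm short of the board. Then I pushed it home slowly with the closed fingers at its middle, taking 22 s of the 56 s.

**Last checks:**
- **Push:** about 9.9 N towards the board, averaged over ten readings. There was also about 1.4 N sideways and 3 N vertically.
- **Press point:** the tool is within 0.5 mm of the batten's middle, between the two screw holes.
- **Fit:** there is no visible gap in the wrist picture. The batten matches the in-place outline to about a pixel in the scene and side pictures, with its ends flush and screw holes outwards.
- **Bystanders:** the bottle, cup and screwdriver looked unmoved in the pictures. The side camera no longer found the cup, probably because the arm hides it, but the scene camera did.

**Checks that disagreed:** with the arm in the way, the automatic pose fits were poor. At first contact they put the batten at -27.6 mm and -21.8 mm from the face, against the correct -22.5 mm, with 0.02 rad of turn either way. I relied on the outline overlays, the wrist picture and the finger position stalling as the force rose.

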